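# Index the swing arm one hole toward the tester

### The arm

A 6-joint arm with a two-finger parallel gripper is mounted at the origin on a cart in front of the work surface, level with it; the furniture and walls round the work are solid. World frame = base frame: x ahead of the robot, y to its left, z up, the work surface at z = 0. Lengths are in m, angles in rad, forces in N, time in s.
With the tool pointing down it reaches from about 0.35 to 1 m from the base axis. Payload 7.1 kg.
Tool frame: the origin (TCP) lies midway between the tips of the shut fingers; the grasp point (between the pads) lies ctrl.tcp_to_grasp behind it (ctrl.tcp_to_grasp is the distance from the TCP to the grasp point, in m); z points along the fingers, y is the line along which they close (so a half turn about z gives the same grasp; the last joint's range is limited). The gripper opens to 85 mm and grips with 20 to 120 N. Pads are 22 mm wide; open, the fingers measure 114 mm over their backs; the gripper's body (76 mm by 85 mm) begins 54 mm behind the grasp point. The pads swing forward as they close: fully open they stand 13 mm farther back than shut.
Start: joints at [1.288, 0.423, 1.63, -0, 1.089, -0.019], TCP at [0.163, 0.603, 0.194] pointing down, gripper open.
Joint ranges: [-3, 3], [-0.9, 2.11], [0.09, 2.58], [-1.31, 4.45], [0.11, 2.69], [-2.54, 2.54]. Speed limits (rad/s): [2.39, 2.39, 3.01, 3.14, 3.14, 3.14].

### API

Orientations are given as a unit quaternion [x, y, z, w].
In Python, from cell import ctrl gives the robot as it stands. The module is installed in compiled form; this text tells all that it offers.
- The arm moves only by the tool drive_tool, never from a script. Its argument "motion" is a list of rows, each an object with "claw": the closure in counts, from 0 (fully open) to 255 (shut); "offset": the shift along the tool's x, y, z in units of 50 mm (1.0 is 50 mm), a list of three; "turn": the turn about the tool's z in units of 6 degrees (1.0 is 6 degrees). A call has exactly 10 rows; each row is the pose to reach, as a shift and turn from the pose commanded when the call began, along the tool's axes at that moment; what a row does not reach only later rows make up. A row lasts 1/10 s, in which the tool goes at most 50 mm and 8.59 degrees, less where a joint would pass 70% of its speed; a pose out of reach is approached as far as the arm can. A call with a gripper value outside its range is refused whole. The fingers move at their own pace and stop on an object; "force" is the grip in N (left out, the last holds). Time passes only in rows, so rows that repeat a pose let the fingers close, or fill a call up. It gives the time, the measured TCP pose, the force, the opening and the grip force at its end, in the units of the state.
- ctrl.observe(): the state, without advancing time (a new reading comes with each control period).
- ctrl.snapshot(name): name is "side" or "top"; returns the picture (480x640x3 uint8, red, green, blue); there is no depth.
- ctrl.get_calibration(name): a dict with "K" (3x3 intrinsics, pixels), "R" (3x3) and "t" (3): a world point X has camera coordinates R X + t. Camera axes: x right, y down, z forward; pixel columns grow to the right and rows downward; lengths in m; the calibration is good to about 2 mm. A picture is of the moment at which its call begins. get_calibration takes no time and is no camera call.
- ctrl.hand_in(): hands the job in; it is judged then, once.
Trained networks look in the newest picture that a camera, given by its name, has taken for a name from the list of things; names that differ only in an ending like _2 or _b are one class to them, and where a whole thing is asked for, a point or a joint stands for the part that bears it (a point fixed in the world has none). Each returns a list of dicts, best first, with "confidence" (0 to 1); they miss things now and then, are a little off and sometimes report something else, mostly with a low value. They report only what shows in the picture. A call takes as long as a camera call. They do not tell look-alikes from the thing itself.
- ctrl.search_frame(camera, name): "bbox" ([centre column, centre row, width, height] in pixels, round what is visible of it).
- ctrl.regions_of(camera, name): "mask" (480x640 bool, what is visible of it) and "bbox" ([centre column, centre row, width, height] in pixels, round what is visible of it).
The state is a dict: "time_s": time; "qpos": joint angles; "qd": joint speeds; "effort": joint torques, N m; "tcp_pos": TCP position; "tcp_rot": TCP orientation; "wrist_force": force on the tool from outside, world axes, zero at the start; "torque": the same for the moment, N m; "opening": opening from 0.0 (shut) to 1.0 (fully open); "finger_force": force on a finger pad.
Only numpy, scipy, OpenCV 4.12 (cv2) and the standard library are available. Lean on these libraries where they do the work, as an engineer would, in place of code of your own. Each camera call takes 0.05 s, during which the arm holds its last target. There are 200 camera calls.

### The job

The swing arm of the blue indexing fixture holds a green terminal strip and is locked by a spring pin. Hook a fingertip under the red pull ring, gently and without pinching it, lift the pin out of its hole, swing the arm one hole toward the side where the hand tester lies (never past that hole), and let the pin spring fully home there, then come clear. Leave the strip untouched and seated in its nest, and everything else on the table where it is.

Things in the scene. Friction and masses are not known exactly. Their poses are not given: they have to be found in the camera images.
- index_base: fixed blue slab 225 x 260 x 12 mm with an aluminium arc plate on it, top 24 mm above the table, with five brass-rimmed holes 150 mm from the pivot, 20 deg (52 mm) apart. Origin: on the pivot axis at table height; x points from the arc plate to the pivot (roughly away from the robot), y to the left as the robot sees it, z up
- pivot (a point): point on the vertical pivot axis of the swing arm, 46 mm above the table (the arm bar's top face); axes as index_base
- swing_arm (a joint): angle of the aluminium arm (bar 32 mm wide, top 46 mm above the table) about the pivot, rad. 0: at the middle hole, toward the robot, its start. Positive: ring end goes to index_base's +y (left). Holes at -0.698, -0.349, 0, 0.349, 0.698. Turns with light friction (0.5 N at the ring), stays where left; with the pin home it has 0.01 rad of play either way
- index_pin (a joint): height of spring pin and ring (one piece, moves vertically), m: 0 fully home, 0.022 upper stop. The 9 mm round end reaches 8 mm into a 12 mm hole: above 0.008 the arm can swing; let down between holes the pin rides on the plate at about 0.008 and drops in when within about 3 mm of a hole. The spring pulls down 4 N when home, 7.5 N at 0.014
- ring_center (a point): centre of the opening of the red oval pull ring on the pin, about 100 mm above the table when home. Opening 52 mm wide (across the arm), 44 mm high, bar 6 mm thick; its plane leans 30 deg from vertical, top toward the pivot, so a finger pointing forward and down toward the pivot passes through. Axes turn with the arm: x toward the pivot, y across, z up
- ring_top (a point): middle of the ring's top bar (centre line), the place to lift: 25 mm toward the pivot from the pin's axis, about 121 mm above the table when home; axes as ring_center. Below the ring is the plunger housing (28 mm across, top 69 mm above the table), and toward the pivot bare arm bar (46 mm above the table) for 45 mm up to the nest
- hole_left (a point): mouth centre of the hole next to the middle one on the left (index_base +y) side, 24 mm above the table
- hole_mid (a point): mouth centre of the middle hole, where the pin starts
- hole_right (a point): mouth centre of the hole next to the middle one on the right (index_base -y) side
- strip: loose green terminal strip, 43 x 66 mm, 34 mm tall, in a grey nest on the arm 50 mm from the pivot; origin: centre of its underside; nest walls stand 10 mm up its sides
- nest (a point): centre of the nest's inner floor, about 50 mm above the table; turns with the arm
- tester: loose dark grey hand tester with round dial, 104 x 58 x 31 mm, lying on the table left or right of the fixture: shows which way to swing; origin: centre of its underside
- peg_jar: loose clear jar of white pegs, 57 mm across, 46 mm tall, on the other side of the fixture; origin: centre of its underside
- tape_roll: loose roll of paper tape, 77 mm across, 19 mm tall, bystander; origin: centre of its underside
- plug_gauge: loose plug gauge, 16 x 86 x 14 mm, bystander; origin: centre of its underside
- small_box: loose brown carton, 60 x 91 x 45 mm, bystander; origin: centre of its underside
Mind the look-alikes: they are no part of the job. Leave any purple look-alike of the tester alone.

How it is judged:
On the way, in this order (a step that is already met when the one before it is completed fails the run):
1. the pin is lifted clear of the middle hole by the fingers (value of joint index_pin above 0.0085 m and contact force between the fingers and index_pin above 1 N and value of joint swing_arm between -0.06 and 0.06 rad), for 0.1 s.
2. the arm is swung to the next hole on the tester's side (((y of tester in the frame of index_base above 0 m and value of joint swing_arm between 0.3 and 0.4 rad) or (y of tester in the frame of index_base below 0 m and value of joint swing_arm between -0.4 and -0.3 rad))), for 0.1 s.
At the end, for the whole second after the job is handed in: the arm stands at the next hole on the tester's side (within 0.024 rad of 0.349), the pin is fully home (within 2 mm), the arm is at rest and the strip sits flat in its nest (within 5 mm of its floor) (((y of tester in the frame of index_base above 0 m and value of joint swing_arm between 0.325 and 0.373 rad) or (y of tester in the frame of index_base below 0 m and value of joint swing_arm between -0.373 and -0.325 rad)) and value of joint index_pin below 0.002 m and velocity of joint swing_arm between -0.02 and 0.02 rad/s and z of strip in the frame of nest below 0.005 m and angle between strip's own z axis and vertical below 0.12 rad); the robot touches nothing.
It fails at once if the arm is swung past the next hole, or the wrong way (by more than 0.12 rad) ((y of tester in the frame of index_base above 0 m and (value of joint swing_arm below -0.12 rad or value of joint swing_arm above 0.47 rad)) or (y of tester in the frame of index_base below 0 m and (value of joint swing_arm above 0.12 rad or value of joint swing_arm below -0.47 rad))).
It fails at once if the ring is pinched or wrenched (more than 30 N on it) (contact force between the fingers and index_pin above 30 N).
It fails at once if the terminal strip is lifted out of its nest (z of strip in the frame of nest above 0.012 m).
It fails at once if the terminal strip is touched by the robot with more than 3 N (contact force between any of the fingers, the arm and strip above 3 N).
It fails at once if a bystander is moved more than 20 mm (distance of any of tester, peg_jar, tape_roll, plug_gauge, small_box from where it was at the start of the episode above 0.02 m).
It also fails if it takes over 42 s, if anything falls off the work surface, if the arm or the gripper's body presses on something with over 40 N, if the wrist force passes 120 N, or if a joint passes its speed limit or range.

## Working session

There is one attempt and no reset: what is moved stays moved. The work goes in short steps, Python scripts to look and compute and a tool call to move; the robot and the scene stay as the last step left them, time stands still between calls to the robot, and variables do not carry over. Pictures are saved under pics/ and viewed, at most 10 in all, crops included, and the job is handed in when it is done.

Besides the shell and the picture viewer there is one more tool, called after "Emit:" as name(argument=value, ...), one argument or row to a line, values as JSON. drive_tool: Moves the arm, as the interface text tells. Its arguments: {"type":"object","properties":{"motion":{"type":"array","items":{"type":"object","properties":{"claw":{"type":"number"},"offset":{"type":"array","items":{"type":"number"}},"turn":{"type":"number"}}}},"force":{"type":"number"}},"required":["motion"]}

```bash
mkdir -p pics; python3 - <<'E'
from cell import ctrl
import cv2,numpy as np
o=ctrl.observe();print(o['time_s'],o['tcp_pos'],o['tcp_rot'],ctrl.tcp_to_grasp)
for c in('side','top'):
    im=ctrl.snapshot(c);cv2.imwrite(f'pics/{c}0.png',im[:,:,::-1])
    k=ctrl.get_calibration(c);print(c,k['K'],k['R'],k['t'])
    for n in('ring_center','tester','index_base','strip','peg_jar','swing_arm','pivot'):
        print(n,[(np.round(d['bbox']).tolist(),round(d['confidence'],2)) for d in ctrl.search_frame(c,n)[:3]])
E
```

```text
0.0 [0.1627757  0.60280664 0.19362162] [ 1.31499580e-01  9.91315921e-01 -7.69783073e-04 -1.11519674e-04] 0.0187
side [[622.64794153   0.         316.52092765]
 [  0.         622.64794153 242.70741646]
 [  0.           0.           1.        ]] [[-0.99933313 -0.03104978  0.01921477]
 [-0.03480217  0.65068323 -0.75855134]
 [ 0.01105012 -0.7587142  -0.65132991]] [0.5569891  0.06311951 1.21140699]
ring_center [([286.0, 226.0, 14.0, 28.0], 0.58), ([246.0, 262.0, 131.0, 103.0], 0.53)]
tester [([371.0, 264.0, 43.0, 46.0], 0.72), ([245.0, 260.0, 128.0, 103.0], 0.36)]
index_base []
strip [([242.0, 236.0, 25.0, 29.0], 0.75)]
peg_jar [([248.0, 322.0, 37.0, 42.0], 0.82)]
swing_arm [([251.0, 234.0, 98.0, 46.0], 0.6)]
pivot [([245.0, 262.0, 123.0, 102.0], 0.9)]
top [[494.31992206   0.         315.38309795]
 [  0.         494.31992206 244.6317559 ]
 [  0.           0.           1.        ]] [[ 0.01730073 -0.99967749 -0.01859034]
 [-0.99464371 -0.01531265 -0.10222237]
 [ 0.10190474  0.02025929 -0.99458785]] [0.07492981 0.58564822 0.90986959]
ring_center [([368.0, 224.0, 35.0, 23.0], 0.87), ([362.0, 193.0, 44.0, 98.0], 0.49)]
tester [([359.0, 314.0, 62.0, 44.0], 0.9), ([452.0, 210.0, 33.0, 53.0], 0.68), ([361.0, 194.0, 41.0, 99.0], 0.66)]
index_base [([360.0, 194.0, 136.0, 118.0], 0.67)]
strip [([360.0, 180.0, 34.0, 25.0], 0.6)]
peg_jar [([270.0, 202.0, 30.0, 30.0], 0.75)]
swing_arm [([363.0, 193.0, 44.0, 98.0], 0.86)]
pivot [([360.0, 197.0, 135.0, 116.0], 0.71)]
```

View pics/top0.png

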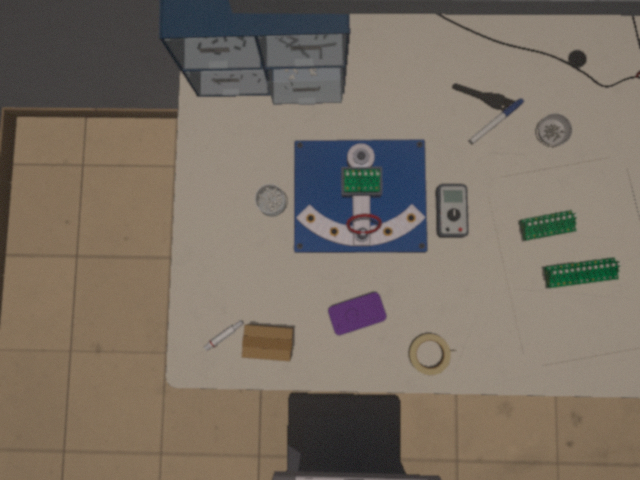

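View pics/side0.png

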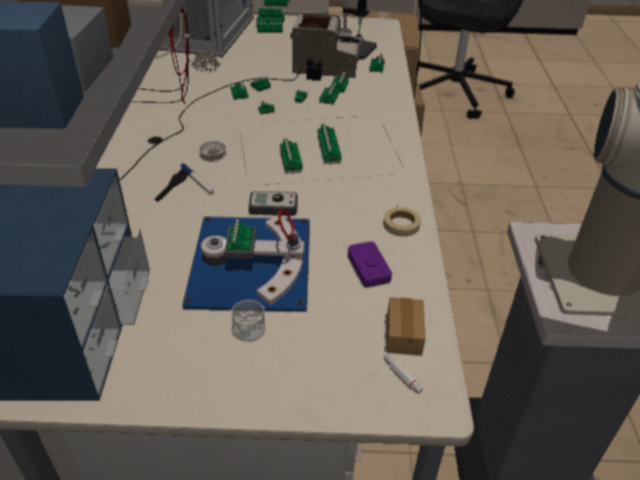

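The top view shows the grey tester with its dial at (452,210), right of the fixture, so I need to swing to negative angles. The purple look-alike is at (357,313), the ring at (365,223) and the pivot at (361,155). The side view agrees, with the ring at (287,226) and the tester at (273,202).

```bash
cat > h.py <<'E'
from cell import ctrl
import cv2,numpy as np
def cal(c):
    k=ctrl.get_calibration(c);return k['K'],k['R'],k['t']
def ray(c,u,v):
    K,R,t=cal(c);return -R.T@t,R.T@np.linalg.solve(K,[u,v,1.])
def onz(c,u,v,z):
    o,d=ray(c,u,v);return o+d*(z-o[2])/d[2]
def proj(c,X):
    K,R,t=cal(c);p=K@(R@np.array(X)+t);return p[:2]/p[2]
def tri(a,b):
    A=[];B=[]
    for c,p in(('side',a),('top',b)):
        o,d=ray(c,*p);d/=np.linalg.norm(d);P=np.eye(3)-np.outer(d,d);A.append(P);B.append(P@o)
    return np.linalg.lstsq(np.vstack(A),np.hstack(B),rcond=None)[0]
def st():
    o=ctrl.observe()
    from scipy.spatial.transform import Rotation as Ro
    M=Ro.from_quat(o['tcp_rot']).as_matrix()
    print('t',o['time_s'],'tcp',np.round(o['tcp_pos'],4),'F',np.round(o['wrist_force'],1),'q',np.round(o['qpos'],3),'op',o['opening'],'\n',np.round(M,3));return o,M
E
python3 - <<'E'
from h import *
T=cv2.imread('pics/top0.png');S=cv2.imread('pics/side0.png')
def red(im,box):
    x0,y0,x1,y1=box;h=cv2.cvtColor(im,cv2.COLOR_BGR2HSV).astype(int)
    m=((h[...,0]<8)|(h[...,0]>170))&(h[...,1]>110)&(h[...,2]>50)
    q=np.zeros_like(m);q[y0:y1,x0:x1]=m[y0:y1,x0:x1];return np.argwhere(q)[:,::-1]
rt=red(T,(335,200,395,250));rs=red(S,(265,195,310,260))
for r in(rt,rs):print(r.min(0),r.max(0),r.mean(0),len(r))
h=cv2.cvtColor(T,cv2.COLOR_BGR2HSV);m=((h[...,0]>100)&(h[...,0]<125)&(h[...,1]>150)).astype(np.uint8);m[:,:280]=0;m[:120]=0;m[:,435:]=0;m[265:]=0
c=max(cv2.findContours(m,0,2)[0],key=cv2.contourArea);b=cv2.boxPoints(cv2.minAreaRect(c));W=np.array([onz('top',*p,.012) for p in b])
print(W.round(4),W.mean(0))
print('pivot',onz('top',361,155.5,.046), 'tester',onz('top',452,210,.03))
print('tri ring bboxcentre',tri((rs.min(0)+rs.max(0))/2,(rt.min(0)+rt.max(0))/2))
for p in [(310,218),(334,231),(388,231),(411,217.5)]:print('hole',onz('top',*p,.024))
E
```

```text
[347 214] [380 233] [363.45925926 222.22962963] 135
[277 195] [293 238] [285.03267974 221.20261438] 153
[[ 0.7359 -0.0427  0.012 ]
 [ 0.7405 -0.0813  0.012 ]
 [ 0.6779 -0.0877  0.012 ]
 [ 0.6733 -0.0494  0.012 ]] [ 0.70689833 -0.06529413  0.012     ]
pivot [7.54662281e-01 2.90865793e-04 4.60000000e-02] tester [ 0.65485068 -0.17503544  0.03      ]
tri ring bboxcentre [6.15468706e-01 1.14631562e-05 1.17858010e-01]
hole [0.63646819 0.09590186 0.024     ]
hole [0.61189713 0.04933158 0.024     ]
hole [ 0.6134357  -0.05409876  0.024     ]
hole [ 0.64022788 -0.09808704  0.024     ]
```

Emit:
drive_tool(
  motion=[
    {"claw": 255,"offset": [0,0,-1]},
    {"claw": 255,"offset": [0,0,-2]},
    {"claw": 255,"offset": [0,0,-3]},
    {"claw": 255,"offset": [0,0,-4]},
    {"claw": 255,"offset": [0,0,-5]},
    {"claw": 255,"offset": [0,0,-6]},
    {"claw": 255,"offset": [0,0,-7]},
    {"claw": 255,"offset": [0,0,-8]},
    {"claw": 255,"offset": [0,0,-9]},
    {"claw": 255,"offset": [0,0,-10]},
  ],
  force=20,
)

```text
validation failed for argument at $.mo...
```

Emit:
drive_tool(
  motion=[
    {"claw": 255,"offset": [0,0,-1.0],"turn": 0},
    {"claw": 255,"offset": [0,0,-2.0],"turn": 0},
    {"claw": 255,"offset": [0,0,-3.0],"turn": 0},
    {"claw": 255,"offset": [0,0,-4.0],"turn": 0},
    {"claw": 255,"offset": [0,0,-5.0],"turn": 0},
    {"claw": 255,"offset": [0,0,-6.0],"turn": 0},
    {"claw": 255,"offset": [0,0,-7.0],"turn": 0},
    {"claw": 255,"offset": [0,0,-8.0],"turn": 0},
    {"claw": 255,"offset": [0,0,-9.0],"turn": 0},
    {"claw": 255,"offset": [0,0,-10.0],"turn": 0},
  ],
  force=20,
)

```text
time_s: 1.8
tcp_pos: [0.1627, 0.6026, 0.6968]
tcp_rot: [0.131, 0.991, 0.0, 0.0]
wrist_force: [-0.0, 1.5, 0.8]
opening: -0.001
finger_force: 0.0
```

Emit:
drive_tool(
  motion=[
    {"claw": 255,"offset": [0,0,-1.0],"turn": 0},
    {"claw": 255,"offset": [0,0,-2.0],"turn": 0},
    {"claw": 255,"offset": [0,0,-3.0],"turn": 0},
    {"claw": 255,"offset": [0,0,-4.0],"turn": 0},
    {"claw": 255,"offset": [0,0,-5.0],"turn": 0},
    {"claw": 255,"offset": [0,0,-6.0],"turn": 0},
    {"claw": 255,"offset": [0,0,-7.0],"turn": 0},
    {"claw": 255,"offset": [0,0,-8.0],"turn": 0},
    {"claw": 255,"offset": [0,0,-8.0],"turn": 0},
    {"claw": 255,"offset": [0,0,-8.0],"turn": 0},
  ],
)

```text
time_s: 2.8
tcp_pos: [0.1261, 0.4676, 0.9016]
tcp_rot: [0.131, 0.991, -0.001, -0.0]
wrist_force: [-0.4, 0.1, 0.5]
opening: -0.001
finger_force: 0.0
```

```bash
python3 -c "
from h import *
st()"
```

```text
t 2.8 tcp [0.1261 0.4676 0.9016] F [-0.4  0.1  0.5] q [ 1.282e+00  3.670e-01  8.700e-02  1.000e-03  2.689e+00 -2.300e-02] op -0.0006666364233474984 
 [[-0.965  0.261 -0.001]
 [ 0.261  0.965 -0.002]
 [ 0.001 -0.002 -1.   ]]
```

Emit:
drive_tool(
  motion=[
    {"claw": 165,"offset": [-0.64,-0.45,0.6],"turn": 1.2},
    {"claw": 165,"offset": [-1.28,-0.9,1.2],"turn": 2.4},
    {"claw": 165,"offset": [-1.92,-1.35,1.8],"turn": 3.6},
    {"claw": 165,"offset": [-2.56,-1.8,2.4],"turn": 4.9},
    {"claw": 165,"offset": [-3.2,-2.25,3.0],"turn": 6.1},
    {"claw": 165,"offset": [-3.84,-2.7,3.6],"turn": 7.3},
    {"claw": 165,"offset": [-4.48,-3.15,4.2],"turn": 8.6},
    {"claw": 165,"offset": [-5.12,-3.6,4.8],"turn": 9.8},
    {"claw": 165,"offset": [-5.76,-4.05,5.4],"turn": 11.1},
    {"claw": 165,"offset": [-6.4,-4.5,6.0],"turn": 12.3},
  ],
)

```text
time_s: 3.8
tcp_pos: [0.3649, 0.1792, 0.6136]
tcp_rot: [0.702, 0.712, -0.002, -0.0]
wrist_force: [1.0, 0.6, 0.3]
opening: 0.352
finger_force: 0.0
```

```bash
python3 -c "
from h import *
st()"
```

```text
t 3.8 tcp [0.3649 0.1792 0.6136] F [1.  0.6 0.3] q [ 4.280e-01 -1.360e-01  1.383e+00 -1.000e-03  1.899e+00  4.140e-01] op 0.35224893524434964 
 [[-0.014  1.    -0.003]
 [ 1.     0.013 -0.002]
 [-0.002 -0.003 -1.   ]]
```

Emit:
drive_tool(
  motion=[
    {"claw": 165,"offset": [-0.35,0.52,0.7],"turn": 0},
    {"claw": 165,"offset": [-0.7,1.04,1.4],"turn": 0},
    {"claw": 165,"offset": [-1.05,1.56,2.1],"turn": 0},
    {"claw": 165,"offset": [-1.4,2.08,2.8],"turn": 0},
    {"claw": 165,"offset": [-1.75,2.6,3.5],"turn": 0},
    {"claw": 165,"offset": [-2.1,3.12,4.2],"turn": 0},
    {"claw": 165,"offset": [-2.45,3.64,4.9],"turn": 0},
    {"claw": 165,"offset": [-2.8,4.16,5.6],"turn": 0},
    {"claw": 165,"offset": [-3.15,4.68,6.3],"turn": 0},
    {"claw": 165,"offset": [-3.4,5.06,7.0],"turn": 0},
  ],
)

```text
time_s: 4.8
tcp_pos: [0.6206, 0.0137, 0.2627]
tcp_rot: [0.701, 0.714, -0.002, -0.001]
wrist_force: [0.6, 0.7, 0.5]
opening: 0.352
finger_force: 0.0
```

```bash
python3 -c "
from h import *
S=ctrl.snapshot('side')[:,:,::-1];cv2.imwrite('pics/s1.png',cv2.resize(S[140:290,210:360],(600,600),interpolation=cv2.INTER_CUBIC))
o,M=st();print(proj('side',o['tcp_pos']),proj('side',[.629,-.002,.121]))"
```

```text
t 4.85 tcp [0.6194 0.0122 0.2559] F [ 0.3 -0.8 -3.7] q [ 0.002  0.36   1.577 -0.003  1.217 -0.015] op 0.355042380453841 
 [[-0.017  1.    -0.012]
 [ 1.     0.017 -0.003]
 [-0.002 -0.012 -1.   ]]
[282.1716077  156.32814386] [278.75797595 214.41037467]
```

View pics/s1.png

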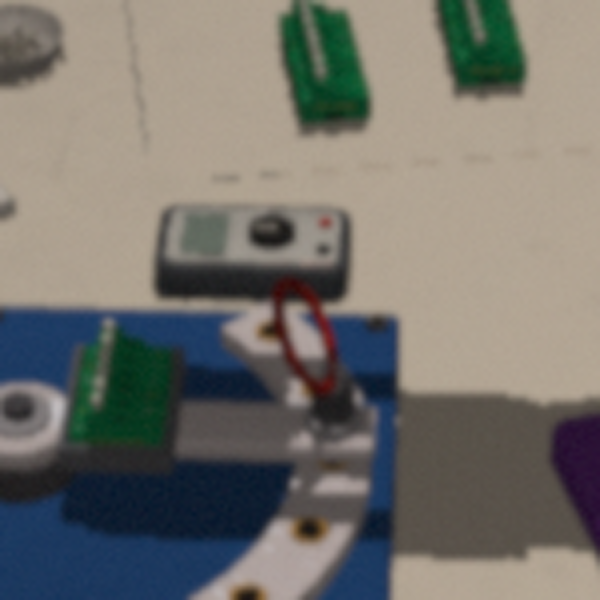

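The crop shows the ring's top at about side pixel (282,209) and its bottom near (292,237). The gripper does not appear at its projected place, so I'll check the whole picture.

```bash
python3 -c "
from h import *
S=ctrl.snapshot('side')[:,:,::-1];cv2.imwrite('pics/s2.png',S)
T=ctrl.snapshot('top')[:,:,::-1];cv2.imwrite('pics/t2.png',T)
cv2.imwrite('pics/st2.png',np.vstack([cv2.resize(S[90:270,160:420],(780,540)) ]))
for a in [(281.5,209.5),(282,210),(283,211)]:print(tri(a,(363.5,214.5)))
o=ctrl.observe();print(o['time_s'],o['tcp_pos'],proj('side',o['tcp_pos']),proj('top',o['tcp_pos']))
"
```

```text
[0.62481857 0.00167511 0.13568959]
[0.62445349 0.00162757 0.13465572]
[0.62372094 0.00153685 0.13259086]
4.95 [0.61824237 0.01416339 0.26138953] [282.74957581 154.18946788] [361.55006426 205.66511097]
```

View pics/s2.png

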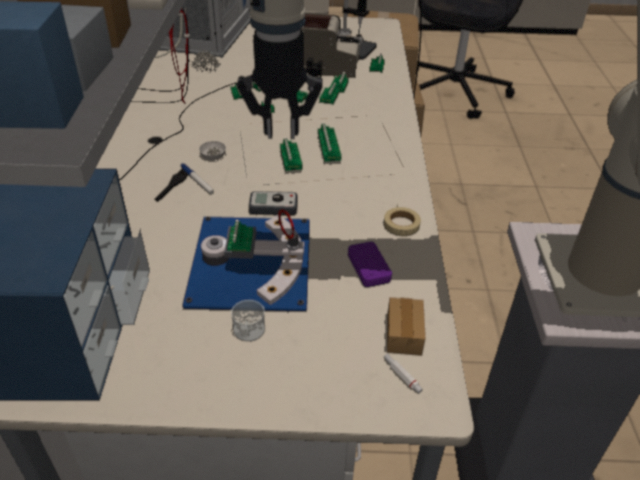

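The gripper's tips show at side pixels (268–295,130), about 22 rows above the projected TCP. I'll check the calibration against the fixture and find the tips in the top picture too.

```bash
python3 -c "
from h import *
y=.017;ex=np.array([np.cos(y),np.sin(y),0]);ey=np.array([-np.sin(y),np.cos(y),0]);P=np.array([.754,0,0])
def F(x,yy,z):return P+ex*x+ey*yy+np.array([0,0,z])
for n,X in dict(pivot=F(0,0,.046),hl=F(-.141,.0513,.024),hll=F(-.115,.0964,.024),hr=F(-.141,-.0513,.024),top=F(-.125,0,.121),base=F(-.15,0,.078)).items():print(n,X.round(4),proj('side',X),proj('top',X))
T=cv2.imread('pics/t2.png');S=cv2.imread('pics/s2.png')
a=cv2.resize(T[120:280,270:470],(500,400),interpolation=2);b=cv2.resize(S[100:260,240:320],(250,400+100),interpolation=2)[:400]
cv2.imwrite('pics/m3.png',np.hstack([a,cv2.resize(S[110:250,220:330],(314,400),interpolation=2)[:,:300]]))
"
```

```text
pivot [0.754 0.    0.046] [214.14464862 243.74639349] [361.150292   155.84144705]
hl [0.6121 0.0489 0.024 ] [286.70496653 272.31916612] [334.22881372 230.87362687]
hll [0.6374 0.0944 0.024 ] [271.14518112 289.04218325] [310.77122793 217.54403634]
hr [ 0.6139 -0.0537  0.024 ] [289.29427969 237.00557455] [387.78645396 230.7605061 ]
top [ 0.629  -0.0021  0.121 ] [278.75338576 214.36804391] [365.00557713 214.3227246 ]
base [ 0.604  -0.0025  0.078 ] [292.52918987 232.73412079] [363.21097564 231.87134384]
```

View pics/m3.png

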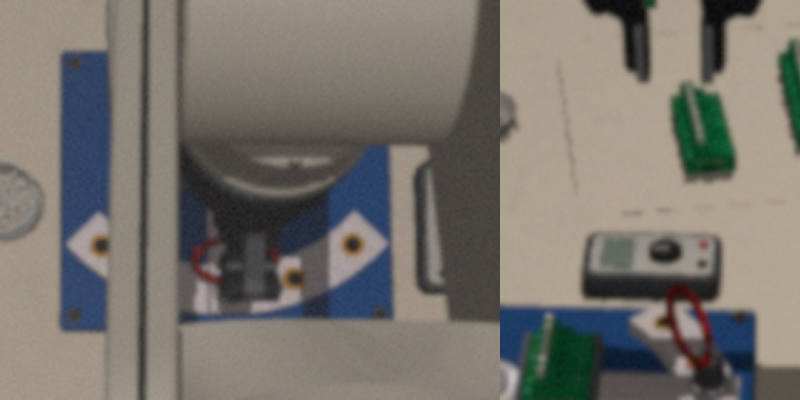

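Emit:
drive_tool(
  motion=[
    {"claw": 165,"offset": [0,0,0],"turn": 0},
    {"claw": 165,"offset": [0,0,0],"turn": 0},
    {"claw": 165,"offset": [0,0,0],"turn": 0},
    {"claw": 165,"offset": [0,0,0],"turn": 0},
    {"claw": 165,"offset": [0,0,0.2],"turn": 0},
    {"claw": 165,"offset": [0,0,0.4],"turn": 0},
    {"claw": 165,"offset": [0,0,0.6],"turn": 0},
    {"claw": 165,"offset": [0,0,0.6],"turn": 0},
    {"claw": 165,"offset": [0,0,0.6],"turn": 0},
    {"claw": 165,"offset": [0,0,0.6],"turn": 0},
  ],
)

```text
time_s: 5.95
tcp_pos: [0.6202, 0.0148, 0.2362]
tcp_rot: [0.7, 0.714, -0.001, 0.0]
wrist_force: [-0.0, 0.6, -0.2]
opening: 0.354
finger_force: 0.0
```

```bash
python3 -c "
from h import *
o,M=st()
S=ctrl.snapshot('side')[:,:,::-1];T=ctrl.snapshot('top')[:,:,::-1]
o,M=st()
print(proj('side',o['tcp_pos']),proj('top',o['tcp_pos']))
a=cv2.resize(T[195:245,330:400],(560,400),interpolation=2);b=cv2.resize(S[110:260,240:330],(240,400),interpolation=2)
cv2.imwrite('pics/m4.png',np.hstack([a,b]))
"
```

```text
t 5.95 tcp [0.6202 0.0148 0.2362] F [-0.   0.6 -0.2] q [ 0.006  0.374  1.603 -0.002  1.166 -0.013] op 0.35430488712907 
 [[-0.019  1.    -0.001]
 [ 1.     0.019 -0.002]
 [-0.002 -0.001 -1.   ]]
t 6.05 tcp [0.6203 0.0148 0.2365] F [ 0.8 -0.6 -0. ] q [ 0.006  0.373  1.603 -0.002  1.166 -0.013] op 0.35160897288967374 
 [[-0.019  1.    -0.   ]
 [ 1.     0.019 -0.002]
 [-0.002 -0.    -1.   ]]
[281.75701107 166.90857787] [359.88159431 207.33004414]
```

View pics/m4.png

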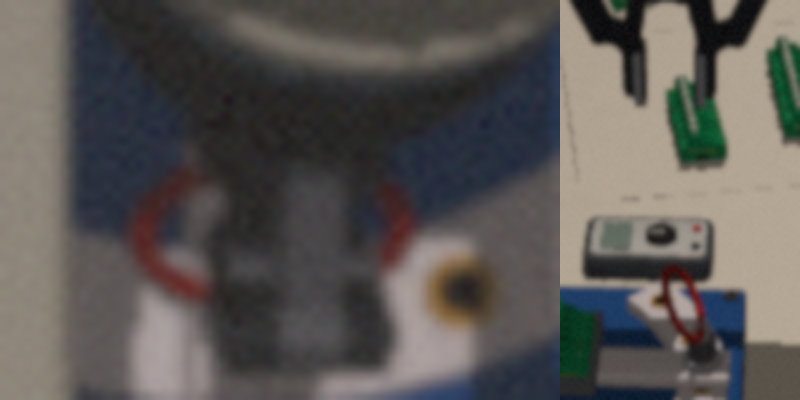

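```bash
python3 -c "
from h import *
y=.017;ex=np.array([np.cos(y),np.sin(y),0]);ey=np.array([-np.sin(y),np.cos(y),0]);P=np.array([.754,0,0])
t=np.linspace(0,2*np.pi,73)
s=np.array([proj('side',P+ex*(-.1375+.0125*np.sin(a)*1.12)+ey*.032*np.cos(a)+np.array([0,0,.0995+.024*np.sin(a)])) for a in t])
q=np.array([proj('top',P+ex*(-.1375+.0125*np.sin(a)*1.12)+ey*.032*np.cos(a)+np.array([0,0,.0995+.024*np.sin(a)])) for a in t])
print('ring pred side',s.min(0),s.max(0),'top',q.min(0),q.max(0))
for z in(.22,.24,.26,.28,.3):print(z,'side',proj('side',[.6203,.0148,z]),'top back',proj('top',[.590,.0148,z]),proj('top',[.605,.0148,z]))
"
```

```text
ring pred side [277.84081922 208.83418229] [293.36866089 238.65918287] top [345.96485524 213.22476556] [382.29397428 232.8686286 ]
0.22 side [281.91013667 174.97235574] top back [358.96320894 228.90585377] [359.04510154 219.14367165]
0.24 side [281.70876862 165.14230343] top back [359.89691692 227.09688558] [359.97908471 217.07359801]
0.26 side [281.50234481 155.06544801] top back [360.88281847 225.18679744] [360.96516495 214.88805681]
0.28 side [281.29067244 144.73237659] top back [361.9254158  223.16686676] [362.00782622 212.57710981]
0.3 side [281.07354874 134.13319145] top back [363.02974426 221.02733804] [363.11208228 210.12964456]
```

The ring model matches both pictures: side (278–293, 209–239), top (346–382, 213–233). Finger tips show at side (270,148) and (294,148), their x agreeing with the TCP. I'll go down partway and compare the fingers with the ring directly.

Emit:
drive_tool(
  motion=[
    {"claw": 165,"offset": [-0.34,0.18,0.3],"turn": 0},
    {"claw": 165,"offset": [-0.34,0.18,0.7],"turn": 0},
    {"claw": 165,"offset": [-0.34,0.18,1.1],"turn": 0},
    {"claw": 165,"offset": [-0.34,0.18,1.5],"turn": 0},
    {"claw": 165,"offset": [-0.34,0.18,1.8],"turn": 0},
    {"claw": 165,"offset": [-0.34,0.18,2.0],"turn": 0},
    {"claw": 165,"offset": [-0.34,0.18,2.0],"turn": 0},
    {"claw": 165,"offset": [-0.34,0.18,2.0],"turn": 0},
    {"claw": 165,"offset": [-0.34,0.18,2.0],"turn": 0},
    {"claw": 165,"offset": [-0.34,0.18,2.0],"turn": 0},
  ],
)

```text
time_s: 7.05
tcp_pos: [0.6298, -0.0021, 0.1371]
tcp_rot: [0.7, 0.714, -0.0, 0.001]
wrist_force: [-0.7, 0.2, 0.3]
opening: 0.356
finger_force: 0.0
```

```bash
python3 -c "
from h import *
o,M=st()
S=ctrl.snapshot('side')[:,:,::-1]
print(proj('side',o['tcp_pos']))
cv2.imwrite('pics/s5.png',cv2.resize(S[150:250,230:340],(660,600),interpolation=2))
"
```

```text
t 7.05 tcp [ 0.6298 -0.0021  0.1371] F [-0.7  0.2  0.3] q [-0.021  0.496  1.66  -0.002  0.985 -0.039] op 0.3557365023599244 
 [[-0.019  1.     0.001]
 [ 1.     0.019 -0.002]
 [-0.002  0.001 -1.   ]]
[278.12754534 207.36209094]
```

View pics/s5.png

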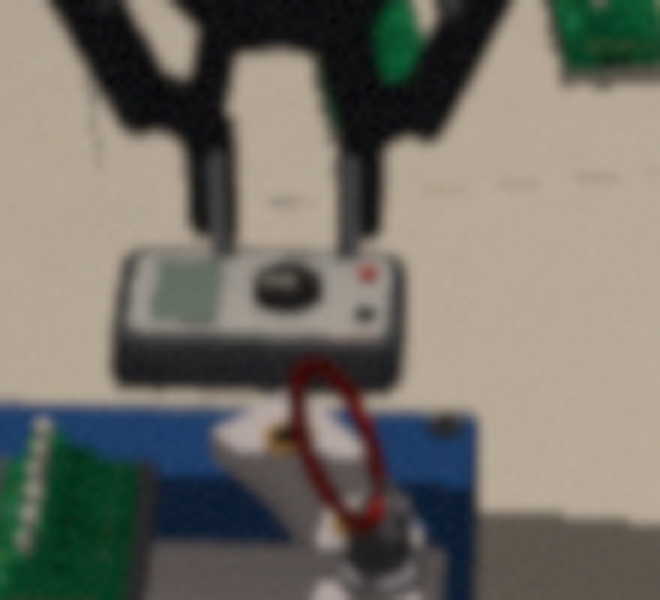

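Tips are at side pixels (267,191) and (288,191), straddling the predicted top bar at (279,214). They seem to stand higher than the TCP reading says, so I'll descend 35 mm, which is safe either way, and look again.

Emit:
drive_tool(
  motion=[
    {"claw": 165,"offset": [0,0,0.1],"turn": 0},
    {"claw": 165,"offset": [0,0,0.2],"turn": 0},
    {"claw": 165,"offset": [0,0,0.35],"turn": 0},
    {"claw": 165,"offset": [0,0,0.5],"turn": 0},
    {"claw": 165,"offset": [0,0,0.6],"turn": 0},
    {"claw": 165,"offset": [0,0,0.7],"turn": 0},
    {"claw": 165,"offset": [0,0,0.7],"turn": 0},
    {"claw": 165,"offset": [0,0,0.7],"turn": 0},
    {"claw": 165,"offset": [0,0,0.7],"turn": 0},
    {"claw": 165,"offset": [0,0,0.7],"turn": 0},
  ],
)

```text
time_s: 8.1
tcp_pos: [0.6294, -0.0022, 0.1014]
tcp_rot: [0.7, 0.714, -0.001, 0.0]
wrist_force: [-0.8, 0.3, 0.1]
opening: 0.353
finger_force: 0.0
```

```bash
python3 -c "
from h import *
o,M=st()
S=ctrl.snapshot('side')[:,:,::-1]
print(proj('side',o['tcp_pos']))
cv2.imwrite('pics/s6.png',cv2.resize(S[160:250,230:340],(733,600),interpolation=2))
"
```

```text
t 8.1 tcp [ 0.6294 -0.0022  0.1014] F [-0.8  0.3  0.1] q [-0.022  0.542  1.679 -0.002  0.92  -0.039] op 0.35318135633274816 
 [[-0.019  1.    -0.   ]
 [ 1.     0.019 -0.002]
 [-0.002 -0.    -1.   ]]
[278.7711746  222.65711503]
```

View pics/s6.png

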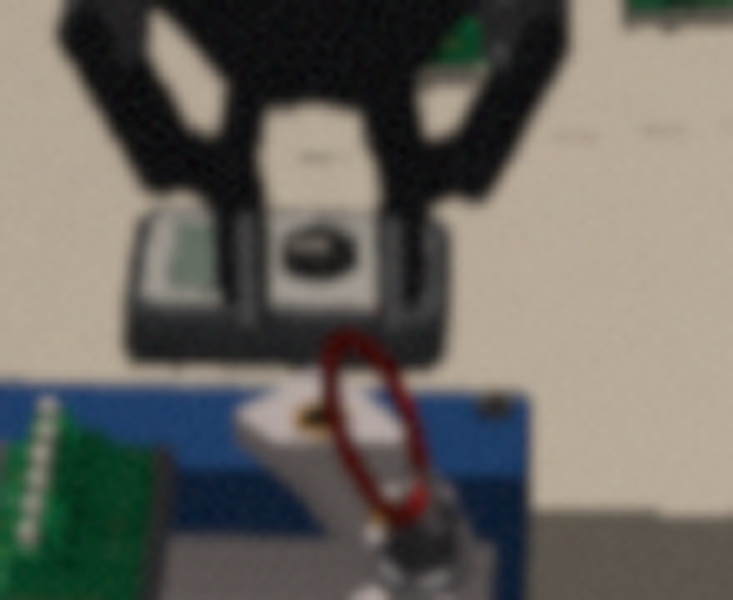

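Tips sit at about side row 208 (columns 267 and 289), still above the bar at row 214, so they stand higher than the reading implies. I'll go down another 15 mm and measure the tips numerically.

Emit:
drive_tool(
  motion=[
    {"claw": 165,"offset": [0,0,0.1],"turn": 0},
    {"claw": 165,"offset": [0,0,0.2],"turn": 0},
    {"claw": 165,"offset": [0,0,0.3],"turn": 0},
    {"claw": 165,"offset": [0,0,0.3],"turn": 0},
    {"claw": 165,"offset": [0,0,0.3],"turn": 0},
    {"claw": 165,"offset": [0,0,0.3],"turn": 0},
    {"claw": 165,"offset": [0,0,0.3],"turn": 0},
    {"claw": 165,"offset": [0,0,0.3],"turn": 0},
    {"claw": 165,"offset": [0,0,0.3],"turn": 0},
    {"claw": 165,"offset": [0,0,0.3],"turn": 0},
  ],
)

```text
time_s: 9.15
tcp_pos: [0.6292, -0.0022, 0.0862]
tcp_rot: [0.7, 0.714, -0.001, 0.0]
wrist_force: [-0.3, 0.1, -0.3]
opening: 0.353
finger_force: 0.0
```

```bash
python3 -c "
from h import *
o,M=st()
S=ctrl.snapshot('side');T=ctrl.snapshot('top')
cv2.imwrite('pics/s7.png',S[:,:,::-1]);cv2.imwrite('pics/t7.png',T[:,:,::-1])
S0=cv2.imread('pics/side0.png')[:,:,::-1].astype(int);T0=cv2.imread('pics/top0.png')[:,:,::-1].astype(int)
d=cv2.GaussianBlur(np.abs(S.astype(int)-S0).max(2).astype(np.uint8),(3,3),0)>28
print('side rows 196-226 cols 258-300')
for r in range(196,228):print(r,''.join('#' if x else '.' for x in d[r,258:302]))
d=cv2.GaussianBlur(np.abs(T.astype(int)-T0).max(2).astype(np.uint8),(3,3),0)>28
print('top rows 200-248 cols 335-400')
for r in range(200,250,2):print(r,''.join('#' if x else '.' for x in d[r,335:400]))
"
```

```text
t 9.15 tcp [ 0.6292 -0.0022  0.0862] F [-0.3  0.1 -0.3] q [-0.022  0.563  1.686 -0.002  0.893 -0.039] op 0.35298630506073864 
 [[-0.019  1.    -0.001]
 [ 1.     0.019 -0.002]
 [-0.002 -0.001 -1.   ]]
side rows 196-226 cols 258-300
196 .############................###############
197 ...##########...............###########.####
198 ...##########...............##########......
199 ....#########...............##########......
200 ....#########...............##########......
201 ....#########...............#########.......
202 ....#########...............#########.......
203 ....#########...............#########.......
204 ....#########...............#########.......
205 .....########...............#########.......
206 .....###...#.................########.......
207 ................................####........
208 ............................................
209 ............................................
210 .........#............##....................
211 .........#...........###....................
212 .........#...........##.......##............
213 ....................###.......##
[... 1778 characters left out ...]

230 ###..######...############################..####.########.#######
232 ###..#######.....######################...#####..########..######
234 ##...######.##.##...#######..######...##########..######.########
236 ....#######...####....###########...#############################
238 ....########..####.....#######.....#############################.
240 ....#######....###..............#################################
242 ###...####.....###...#####################################..#####
244 #############..........##########################################
246 ###########################.....#################################
248 #################################################################
```

Emit:
drive_tool(
  motion=[
    {"claw": 165,"offset": [0,0,0.1],"turn": 0},
    {"claw": 165,"offset": [0,0,0.2],"turn": 0},
    {"claw": 165,"offset": [0,0,0.3],"turn": 0},
    {"claw": 165,"offset": [0,0,0.3],"turn": 0},
    {"claw": 165,"offset": [0,0,0.3],"turn": 0},
    {"claw": 165,"offset": [0,0,0.3],"turn": 0},
    {"claw": 165,"offset": [0,0,0.3],"turn": 0},
    {"claw": 165,"offset": [0,0,0.3],"turn": 0},
    {"claw": 165,"offset": [0,0,0.3],"turn": 0},
    {"claw": 165,"offset": [0,0,0.3],"turn": 0},
  ],
)

```text
time_s: 10.25
tcp_pos: [0.6292, -0.0023, 0.0712]
tcp_rot: [0.7, 0.714, -0.001, 0.0]
wrist_force: [0.2, -0.6, -0.9]
opening: 0.356
finger_force: 0.0
```

```bash
cat > d.py <<'E'
from h import *
import sys
o,M=st()
S=ctrl.snapshot('side');cv2.imwrite('pics/'+sys.argv[1]+'.png',S[:,:,::-1])
S0=cv2.imread('pics/side0.png')[:,:,::-1].astype(int)
d=cv2.GaussianBlur(np.abs(S.astype(int)-S0).max(2).astype(np.uint8),(3,3),0)
print('tcp',proj('side',o['tcp_pos']))
h=cv2.cvtColor(S,cv2.COLOR_RGB2HSV).astype(int);red=((h[...,0]<8)|(h[...,0]>170))&(h[...,1]>110)&(h[...,2]>50)
for r in range(196,242):print(r,''.join('R' if z else '#' if x>28 else '+' if x>16 else '.' for x,z in zip(d[r,255:305],red[r,255:305])))
E
python3 d.py s8
```

```text
t 10.25 tcp [ 0.6292 -0.0023  0.0712] F [ 0.2 -0.6 -0.9] q [-0.022  0.584  1.692 -0.002  0.867 -0.039] op 0.35557742646981655 
 [[-0.019  1.    -0.001]
 [ 1.     0.019 -0.002]
 [-0.002 -0.001 -1.   ]]
tcp [279.22173167 235.14753373]
196 ###############+.............+####################
197 ###############+..............####################
198 ###############+..............+###################
199 ################..............+###################
200 ################+..............###################
201 ################+..............###################
202 ################+..............+##################
203 +...+###########+..............+#################+
204 ......##########+..............+#########+++###++.
205 ......+#########...............+########+.........
206 .......+#######+...............+########..........
207 ........+++.....................+++####+..........
208 .........+..++.....................++++...........
209 ...........+++..........++RR.....++..++.....++....
210 ...........+#+.........++RRRRR..+++.........++..++
211 ...........+#+.........+RRRRRRR.++++..
[... 962 characters left out ...]
........+########RR########RR#+.........
230 +++++++++++++......+#######RRR###########+........
231 ++###########+++....+#######RR############++++++++
232 +################+...+######RRR######RR###########
233 +#################+...#######RRR####RRR++#########
234 +##################+..+#######RRR##+RRR.++########
235 +###################+..+######RRRRRRRRR..+########
236 +####################+.+#######+RRRRRRR..+########
237 ######################+.+######+.RRRRR....+#######
238 ######################+++######+..RRR.....+#######
239 ######################+++######+..........+#######
240 ######################+++######+..........+#######
241 #####################+.+########+..........#######
```

The pixel map shows the tips at side row 221 (columns 268 and 290), at z ≈ 0.115, straddling the top bar. I'll go 12 mm lower, then move the near finger's pad up to the bar.

Emit:
drive_tool(
  motion=[
    {"claw": 165,"offset": [0,0,0.08],"turn": 0},
    {"claw": 165,"offset": [0,0,0.16],"turn": 0},
    {"claw": 165,"offset": [0,0,0.24],"turn": 0},
    {"claw": 165,"offset": [0,0,0.24],"turn": 0},
    {"claw": 165,"offset": [0,0.05,0.24],"turn": 0},
    {"claw": 165,"offset": [0,0.1,0.24],"turn": 0},
    {"claw": 165,"offset": [0,0.14,0.24],"turn": 0},
    {"claw": 165,"offset": [0,0.17,0.24],"turn": 0},
    {"claw": 165,"offset": [0,0.17,0.24],"turn": 0},
    {"claw": 165,"offset": [0,0.17,0.24],"turn": 0},
  ],
)

```text
time_s: 11.3
tcp_pos: [0.6376, -0.0021, 0.0591]
tcp_rot: [0.7, 0.714, -0.001, 0.0]
wrist_force: [-0.5, -0.5, -0.6]
opening: 0.35
finger_force: 0.0
```

```bash
python3 d.py s9 | sed -n '1,45p'
```

```text
t 11.3 tcp [ 0.6376 -0.0021  0.0591] F [-0.5 -0.5 -0.6] q [-0.021  0.611  1.676 -0.002  0.856 -0.039] op 0.35020313870014463 
 [[-0.019  1.    -0.001]
 [ 1.     0.019 -0.002]
 [-0.002 -0.001 -1.   ]]
tcp [274.91308132 239.94049714]
196 ....##########++++....+#++#########.....+#########
197 +..+#######+..........+++.+########...+###########
198 ##+########+...............########+++############
199 ###########...............+#######################
200 ###########...............#######################+
201 ##########+..............+#######################.
202 ##########+..............+######################+.
203 ##########+..............+#####################+..
204 ###########...............#####################...
205 ###########...............+###################+...
206 ##########+................###################....
207 ##########+................+#################+....
208 .++++++++++...............+##########++++###+.....
209 ....+...................++#####+++++.....+++...+..
210 ........................+R#####+++.............+..
211 .......................+RR#######+.....
[... 631 characters left out ...]
#+............RRR########.RR............
224 ......++###+.............RRR######..RR+...........
225 .......++++..............+RR####+...+R#+..........
226 .......+++.......++####+.+RR####+..++R#+..........
227 +................+########RRR########R#+..........
228 +................+########RRR########R##+.........
229 +.................+########RR########RR#+.........
230 +++++++++++++......+#######RRR########R##+........
231 ++###########+++....+#######RR############+.......
232 +################+...+#######RR###########++++++++
233 +#################+...#######+RR#####R############
234 +##################+..+######..RR##+RRR+++########
235 +###################+..+#####..RRRRRRRR..+########
```

Emit:
drive_tool(
  motion=[
    {"claw": 165,"offset": [0,0.02,0],"turn": 0},
    {"claw": 165,"offset": [0,0.04,0],"turn": 0},
    {"claw": 165,"offset": [0,0.06,0],"turn": 0},
    {"claw": 165,"offset": [0,0.06,0],"turn": 0},
    {"claw": 165,"offset": [0,0.06,0],"turn": 0},
    {"claw": 165,"offset": [0,0.06,0],"turn": 0},
    {"claw": 165,"offset": [0,0.06,0],"turn": 0},
    {"claw": 165,"offset": [0,0.06,0],"turn": 0},
    {"claw": 165,"offset": [0,0.06,0],"turn": 0},
    {"claw": 165,"offset": [0,0.06,0],"turn": 0},
  ],
)

```text
time_s: 12.35
tcp_pos: [0.6396, -0.0021, 0.0589]
tcp_rot: [0.7, 0.714, -0.002, -0.0]
wrist_force: [-4.5, -0.2, 3.3]
opening: 0.351
finger_force: 2.5
```

Emit:
drive_tool(
  motion=[
    {"claw": 165,"offset": [0,0.01,0],"turn": 0},
    {"claw": 165,"offset": [0,0.02,0],"turn": 0},
    {"claw": 165,"offset": [0,0.03,0],"turn": 0},
    {"claw": 165,"offset": [0,0.03,0],"turn": 0},
    {"claw": 165,"offset": [0,0.03,-0.02],"turn": 0},
    {"claw": 165,"offset": [0,0.03,-0.04],"turn": 0},
    {"claw": 165,"offset": [0,0.03,-0.06],"turn": 0},
    {"claw": 165,"offset": [0,0.03,-0.08],"turn": 0},
    {"claw": 165,"offset": [0,0.03,-0.08],"turn": 0},
    {"claw": 165,"offset": [0,0.03,-0.08],"turn": 0},
  ],
)

```text
time_s: 13.35
tcp_pos: [0.6395, -0.0019, 0.0614]
tcp_rot: [0.7, 0.714, -0.003, -0.002]
wrist_force: [-5.4, 0.4, -4.8]
opening: 0.356
finger_force: 3.0
```

Emit:
drive_tool(
  motion=[
    {"claw": 165,"offset": [0,0.02,0],"turn": 0},
    {"claw": 165,"offset": [0,0.04,0],"turn": 0},
    {"claw": 165,"offset": [0,0.06,0],"turn": 0},
    {"claw": 165,"offset": [0,0.06,0],"turn": 0},
    {"claw": 165,"offset": [0,0.06,-0.02],"turn": 0},
    {"claw": 165,"offset": [0,0.06,-0.04],"turn": 0},
    {"claw": 165,"offset": [0,0.06,-0.06],"turn": 0},
    {"claw": 165,"offset": [0,0.06,-0.08],"turn": 0},
    {"claw": 165,"offset": [0,0.06,-0.1],"turn": 0},
    {"claw": 165,"offset": [0,0.06,-0.1],"turn": 0},
  ],
)

```text
time_s: 14.35
tcp_pos: [0.6396, -0.0019, 0.0653]
tcp_rot: [0.7, 0.714, -0.005, -0.004]
wrist_force: [-13.0, -0.0, -5.2]
opening: 0.355
finger_force: 5.9
```

```bash
python3 d.py s10 | sed -n '1,50p'
```

```text
t 14.35 tcp [ 0.6396 -0.0019  0.0653] F [-13.   -0.   -5.2] q [-0.021  0.609  1.66  -0.002  0.884 -0.038] op 0.355181696898534 
 [[-0.019  1.    -0.012]
 [ 1.     0.019 -0.001]
 [-0.001 -0.012 -1.   ]]
tcp [273.7522762  237.49012794]
196 #########..............+++##########R###########..
197 #########..............++++####################+..
198 #########.................+####################...
199 #########.................+###################+...
200 #########................+####################...+
201 #########................####################+...+
202 #########+...............####################....+
203 #########+...............###################+...++
204 ##########...............#################++...+++
205 ##########...............################+....++++
206 #########+...............+##############+.....+++.
207 ++###+++++................+########+++.........++.
208 ..++......................+++####+..........+.....
209 .....++.................R++++++++...........++++..
210 .....+#+................R#######+...........++++++
211 .....+#+...............RR#######+....
[... 908 characters left out ...]
.......+#########RR########RR+..........
229 +.................+#########RR##########+.........
230 +++++++++++++......+########RRR##########+........
231 ++###########+++....+#######+RRR#########++.......
232 ++###############+...+######++RR#####RR###++++++++
233 +#################+...#####+++#RRR##RRR###########
234 +##################+..+##++.+###RRRRRRR++#########
235 +###################+..++...+####RRRRR++.+########
236 #####################+......++##+RRRR++..+########
237 ######################+.....++++++++++...+########
238 ######################+.......++.........++#######
239 ######################++..................+#######
240 ######################+++++...............+#######
```

The pin is rising: the ring's bottom moved up from row 238 to 236, and 5.2 N downward corresponds to about 5 mm of travel. I'll keep lifting with the same light push.

Emit:
drive_tool(
  motion=[
    {"claw": 165,"offset": [0,0.01,0],"turn": 0},
    {"claw": 165,"offset": [0,0.01,-0.02],"turn": 0},
    {"claw": 165,"offset": [0,0.01,-0.04],"turn": 0},
    {"claw": 165,"offset": [0,0.01,-0.06],"turn": 0},
    {"claw": 165,"offset": [0,0.01,-0.08],"turn": 0},
    {"claw": 165,"offset": [0,0.01,-0.1],"turn": 0},
    {"claw": 165,"offset": [0,0.01,-0.12],"turn": 0},
    {"claw": 165,"offset": [0,0.01,-0.14],"turn": 0},
    {"claw": 165,"offset": [0,0.01,-0.15],"turn": 0},
    {"claw": 165,"offset": [0,0.01,-0.15],"turn": 0},
  ],
)

```text
time_s: 15.4
tcp_pos: [0.6396, -0.0018, 0.0723]
tcp_rot: [0.7, 0.714, -0.005, -0.004]
wrist_force: [-11.8, -0.3, -7.0]
opening: 0.351
finger_force: 6.2
```

```bash
python3 d.py s11 | sed -n '1,5p;30,47p'
```

```text
t 15.4 tcp [ 0.6396 -0.0018  0.0723] F [-11.8  -0.3  -7. ] q [-0.021  0.6    1.657 -0.002  0.898 -0.038] op 0.35118562339855486 
 [[-0.019  1.    -0.013]
 [ 1.     0.019 -0.001]
 [-0.001 -0.013 -1.   ]]
tcp [273.67563067 234.66441203]
220 ......++#+.......+....+##RRR##+..+###R+...........
221 .......++.......++.....+#RRR##...+###R+...........
222 ..............+........+#RRR##...+###R+...........
223 .......................+##RR##...++##R+...........
224 .......................+###R##+..++##RR...........
225 .......................+####R##...++##++..........
226 .................++###++####R###+.++###+..........
227 +................+##########RR#########++.........
228 +................+###########RR########++.........
229 +.................+########+##RR#####RR#+.........
230 +++++++++++++......+#######++#RRRR##RRR##+........
231 ++###########+++....+#######+##RRRRRRRR###++++++++
232 ++###############+...+#####++####RRRRR############
233 +#################+....+++++#######RR#############
234 +##################+.......+###########++#########
235 +###################+......++##########+++########
236 #####################+.....++####++###+..+########
237 ######################+.....+++#+++++++..+########
```

Lifted about 12 mm (7.0 N). Next I swing right by turning the tool about the pivot, 12° in this call.

Emit:
drive_tool(
  motion=[
    {"claw": 165,"offset": [-0.048,0,0],"turn": -0.2},
    {"claw": 165,"offset": [-0.096,0.002,0],"turn": -0.4},
    {"claw": 165,"offset": [-0.144,0.005,0],"turn": -0.6},
    {"claw": 165,"offset": [-0.191,0.008,0],"turn": -0.8},
    {"claw": 165,"offset": [-0.239,0.013,0],"turn": -1.0},
    {"claw": 165,"offset": [-0.287,0.018,0],"turn": -1.2},
    {"claw": 165,"offset": [-0.334,0.025,0],"turn": -1.4},
    {"claw": 165,"offset": [-0.382,0.032,0],"turn": -1.6},
    {"claw": 165,"offset": [-0.429,0.041,0],"turn": -1.8},
    {"claw": 165,"offset": [-0.476,0.05,0],"turn": -2.0},
  ],
)

```text
time_s: 16.45
tcp_pos: [0.6429, -0.026, 0.0723]
tcp_rot: [0.622, 0.783, -0.005, -0.004]
wrist_force: [-12.1, -2.7, -8.2]
opening: 0.351
finger_force: 5.8
```

```bash
python3 - <<'E'
from h import *
o,M=st()
S=ctrl.snapshot('side')[:,:,::-1]
T=ctrl.snapshot('top')[:,:,::-1]
cv2.imwrite('pics/s12.png',S);cv2.imwrite('pics/t12.png',T)
cv2.imwrite('pics/m12.png',np.hstack([cv2.resize(S[180:290,190:320],(472,400),interpolation=2),cv2.resize(T[180:260,330:395],(325,400),interpolation=2)]))
E
```

```text
t 16.45 tcp [ 0.6429 -0.026   0.0723] F [-12.1  -2.7  -8.2] q [-0.058  0.604  1.648 -0.003  0.902 -0.285] op 0.35063437899981026 
 [[-0.227  0.974 -0.013]
 [ 0.974  0.227 -0.002]
 [ 0.001 -0.013 -1.   ]]
```

View pics/m12.png

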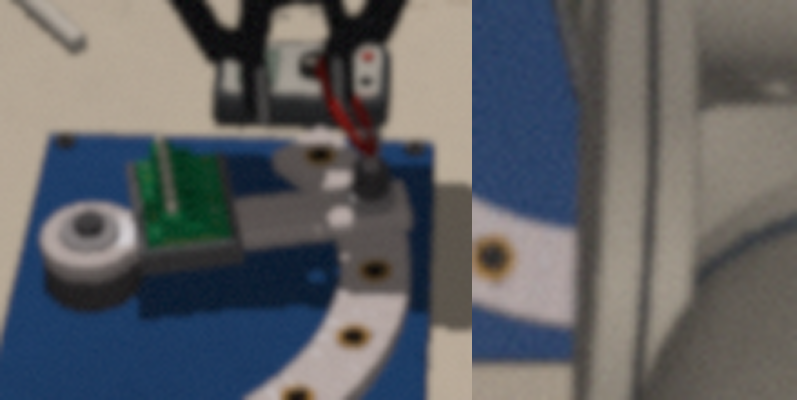

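The arm has swung along with the finger: the middle hole is now bare at crop (373,270), and the strip sits in its nest at (190,200). I'll do the remaining 8°.

Emit:
drive_tool(
  motion=[
    {"claw": 165,"offset": [-0.032,0,0],"turn": -0.133},
    {"claw": 165,"offset": [-0.064,0.001,0],"turn": -0.267},
    {"claw": 165,"offset": [-0.096,0.002,0],"turn": -0.4},
    {"claw": 165,"offset": [-0.128,0.004,0],"turn": -0.533},
    {"claw": 165,"offset": [-0.16,0.006,0],"turn": -0.667},
    {"claw": 165,"offset": [-0.191,0.008,0],"turn": -0.8},
    {"claw": 165,"offset": [-0.223,0.011,0],"turn": -0.933},
    {"claw": 165,"offset": [-0.255,0.014,0],"turn": -1.067},
    {"claw": 165,"offset": [-0.287,0.018,0],"turn": -1.2},
    {"claw": 165,"offset": [-0.318,0.022,0],"turn": -1.333},
  ],
)

```text
time_s: 17.55
tcp_pos: [0.648, -0.0415, 0.0725]
tcp_rot: [0.566, 0.825, -0.004, -0.004]
wrist_force: [-10.6, -4.5, -6.5]
opening: 0.356
finger_force: 5.6
```

```bash
cat > e.py <<'E'
from h import *
import sys
o,M=st()
S=ctrl.snapshot('side');cv2.imwrite('pics/'+sys.argv[1]+'.png',S[:,:,::-1])
h=cv2.cvtColor(S,cv2.COLOR_RGB2HSV).astype(int);red=((h[...,0]<8)|(h[...,0]>170))&(h[...,1]>110)&(h[...,2]>50)
y=.017;ex=np.array([np.cos(y),np.sin(y),0]);ey=np.array([-np.sin(y),np.cos(y),0]);P=np.array([.754,0,0])
def ring(th,hh):
    er=-(ex*np.cos(th)-ey*np.sin(th));et=ex*np.sin(th)+ey*np.cos(th)  # outward, across
    a=np.linspace(0,2*np.pi,200);return np.array([proj('side',P+er*(.1375-.0125*np.sin(t))+et*.029*np.cos(t)+np.array([0,0,.0995+hh+.0215*np.sin(t)])) for t in a])
red[:,:250]=0;red[:,320:]=0;red[:195]=0;red[250:]=0
dt=cv2.distanceTransform((~red).astype(np.uint8),2,5)
n,l,s,_=cv2.connectedComponentsWithStats(red.astype(np.uint8),connectivity=8);print([r.tolist() for r in s[1:] if r[4]>8])
best=[]
for th in np.arange(-.46,.02,.005):
    for hh in np.arange(0,.022,.001):
        p=ring(th,hh);pts=np.argwhere(red)[:,::-1]
        D=np.linalg.norm(pts[:,None]-p[None,::3],axis=2).min(1);best.append((np.minimum(D,4).mean(),round(th,3),round(hh,3)))
print(sorted(best)[:6])
E
python3 e.py s13
```

```text
t 17.55 tcp [ 0.648  -0.0415  0.0725] F [-10.6  -4.5  -6.5] q [-0.081  0.611  1.635 -0.004  0.908 -0.447] op 0.35579701004339015 
 [[-0.36   0.933 -0.012]
 [ 0.933  0.36  -0.002]
 [ 0.002 -0.012 -1.   ]]
[[275, 195, 17, 21, 102]]Traceback (most recent call last):
  File "e.py", line 16, in <module>
    p=ring(th,hh);pts=np.argwhere(red)[:,::-1]
  File "e.py", line 9, in ring
    a=np.linspace(0,2*np.pi,200);return np.array([proj('side',P+er*(.1375-.0125*np.sin(t))+et*.029*np.cos(t)+np.array([0,0,.0995+hh+.0215*np.sin(t)])) for t in a])
                                                  ~~~~^^^^^^^^^^^^^^^^^^^^^^^^^^^^^^^^^^^^^^^^^^^^^^^^^^^^^^^^^^^^^^^^^^^^^^^^^^^^^^^^^^^^^^^^^^^^^^^^
  File "h.py", line 10, in proj
    K,R,t=cal(c);p=K@(R@np.array(X)+t);return p[:2]/p[2]
          ~~~^^^
  File "h.py", line 4, in cal
    k=ctrl.get_calibration(c);return k['K'],k['R'],k['t']
ValueError: time passes only in moves, steps and waits
```

The heading and TCP geometry both give about -0.35 rad. I'll lower the pin now, then ease off the push.

Emit:
drive_tool(
  motion=[
    {"claw": 165,"offset": [0,0,0.04],"turn": 0},
    {"claw": 165,"offset": [0,0,0.08],"turn": 0},
    {"claw": 165,"offset": [0,0,0.12],"turn": 0},
    {"claw": 165,"offset": [0,0,0.16],"turn": 0},
    {"claw": 165,"offset": [0,0,0.2],"turn": 0},
    {"claw": 165,"offset": [0,0,0.24],"turn": 0},
    {"claw": 165,"offset": [0,0,0.26],"turn": 0},
    {"claw": 165,"offset": [0,-0.05,0.26],"turn": 0},
    {"claw": 165,"offset": [0,-0.12,0.26],"turn": 0},
    {"claw": 165,"offset": [0,-0.2,0.26],"turn": 0},
  ],
)

```text
time_s: 18.6
tcp_pos: [0.6449, -0.0447, 0.0629]
tcp_rot: [0.566, 0.825, -0.0, 0.001]
wrist_force: [0.1, -0.9, 0.1]
opening: 0.355
finger_force: 0.0
```

```bash
python3 - <<'E'
s=open('h.py').read().replace("def cal(c):\n    k=","import functools\n@functools.lru_cache\ndef cal(c):\n    k=")
open('h.py','w').write(s)
E
python3 e.py s14
```

```text
t 18.6 tcp [ 0.6449 -0.0447  0.0629] F [ 0.1 -0.9  0.1] q [-0.087  0.615  1.656 -0.002  0.87  -0.453] op 0.3546738249965881 
 [[-0.36   0.933  0.001]
 [ 0.933  0.36  -0.002]
 [-0.002  0.001 -1.   ]]
[[274, 196, 18, 24, 107]]
[(np.float64(0.7649369348125103), np.float64(-0.365), np.float64(0.0)), (np.float64(0.7702187550788723), np.float64(-0.37), np.float64(0.0)), (np.float64(0.7705857595670321), np.float64(-0.36), np.float64(0.001)), (np.float64(0.777170173291399), np.float64(-0.355), np.float64(0.001)), (np.float64(0.7788608628148096), np.float64(-0.36), np.float64(0.0)), (np.float64(0.7795788859766426), np.float64(-0.38), np.float64(0.0))]
```

The fit gives the pin at 0 mm and about -0.36 rad. I'll retreat straight up and verify from clear.

Emit:
drive_tool(
  motion=[
    {"claw": 165,"offset": [0,-0.06,-0.1],"turn": 0},
    {"claw": 165,"offset": [0,-0.06,-0.3],"turn": 0},
    {"claw": 165,"offset": [0,-0.06,-0.6],"turn": 0},
    {"claw": 165,"offset": [0,-0.06,-1.0],"turn": 0},
    {"claw": 165,"offset": [0,-0.06,-1.6],"turn": 0},
    {"claw": 165,"offset": [0,-0.06,-2.3],"turn": 0},
    {"claw": 165,"offset": [0,-0.06,-3.0],"turn": 0},
    {"claw": 165,"offset": [0,-0.06,-3.7],"turn": 0},
    {"claw": 165,"offset": [0,-0.06,-4.0],"turn": 0},
    {"claw": 165,"offset": [0,-0.06,-4.0],"turn": 0},
  ],
)

```text
time_s: 19.65
tcp_pos: [0.643, -0.0453, 0.2663]
tcp_rot: [0.566, 0.825, 0.001, 0.003]
wrist_force: [-0.1, -0.1, -1.1]
opening: 0.35
finger_force: 0.0
```

```bash
python3 e.py s15; python3 - <<'E'
import cv2
S=cv2.imread('pics/s15.png');cv2.imwrite('pics/m15.png',cv2.resize(S[180:320,180:320],(600,600),interpolation=2))
E
```

```text
t 19.65 tcp [ 0.643  -0.0453  0.2663] F [-0.1 -0.1 -1.1] q [-0.088  0.381  1.521 -0.002  1.234 -0.455] op 0.3495598343610996 
 [[-0.36   0.933  0.005]
 [ 0.933  0.36  -0.002]
 [-0.004  0.004 -1.   ]]
[[274, 196, 18, 25, 135]]
[(np.float64(0.7823793901621853), np.float64(-0.36), np.float64(0.001)), (np.float64(0.783654045991823), np.float64(-0.365), np.float64(0.0)), (np.float64(0.7862740222875724), np.float64(-0.37), np.float64(0.0)), (np.float64(0.7880717123655172), np.float64(-0.355), np.float64(0.001)), (np.float64(0.7966584345170952), np.float64(-0.35), np.float64(0.001)), (np.float64(0.7967097259052759), np.float64(-0.36), np.float64(0.0))]
```

View pics/m15.png

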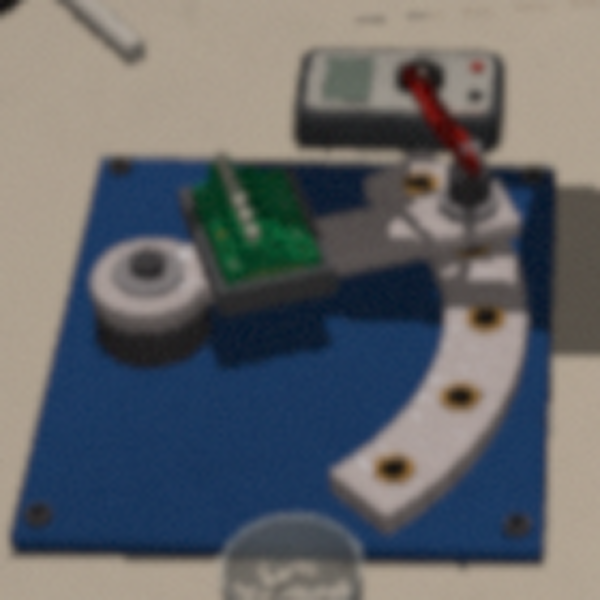

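The arm stands at the right-hand hole with the outer right hole free at (420,183). The other three holes are bare, the ring is low on its housing at (465,165), the strip is seated, and the robot is clear.

```bash
python3 -c "
from cell import ctrl
print(ctrl.hand_in())"
```

```text
the job is handed in; nothing more can be done
None
```

I handed the job in: the pin was lifted and the arm swung one hole right, to the tester's side. The last picture shows the arm at about -0.36 rad, the pin home within about 1 mm, the strip seated and the gripper clear; the tool cannot tilt, so I lifted the ring by pressing one pad against its top bar (highest reading about 15 N) instead of hooking it. The hand-in returned no verdict.

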